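# Close a row of specimen vials by stroking along the lids

## Robot

A 6-joint arm with a two-finger parallel gripper is mounted at the origin on the work surface. World frame = base frame: x ahead of the robot, y to its left, z up, the work surface at z = 0. Lengths are in m, angles in rad, forces in N, time in s.
With the tool pointing down it reaches from about 0.25 to 0.725 m from the base axis. Payload 4 kg.
Tool frame: the origin (TCP) lies midway between the tips of the shut fingers; the grasp point (between the pads) lies 19 mm behind it (bot.grip_depth is the distance from the TCP to the grasp point, in m); z points along the fingers, y is the line along which they close (so a half turn about z gives the same grasp; the last joint's range is limited). The gripper opens to 85 mm and grips with 20 to 120 N. Pads are 22 mm wide; open, the fingers measure 114 mm over their backs; the gripper's body (76 mm by 85 mm) begins 54 mm behind the grasp point. The pads swing forward as they close: fully open they stand 13 mm farther back than shut.
Start: joints at [1.343, 0.241, 0.005, 1.335, 0, 1.571], TCP at [0.113, 0.487, 0.231] pointing down, gripper open.
Joint ranges: [-2.72, 2.72], [-1.05, 1.87], [-1.09, 1.28], [-1.99, 2.15], [-1.42, 1.44], [-3.14, 3.14]. Speed limits (rad/s): [2.79, 2.79, 3.14, 3.14, 3.14, 3.14].

## Interface

Orientations are given as a unit quaternion [x, y, z, w].
In Python, from workcell import bot gives the robot as it stands.
- The arm moves only by the shell command python3 -m creep 'ROWS'. ROWS is JSON, one flat list of numbers, 5 for each row, row after row: the shift along the world's x, y, z in m, then the turn about the world's z in rad, then the finger opening in m, from 0 to 0.0854. In form: [x, y, z, twist, claw, x, y, z, twist, claw, ...]. A call has 1 to 10 rows; each row is the pose to reach, as a shift and turn from the pose commanded when the call began; what a row does not reach only later rows make up. A row lasts 1/12 s, in which the tool goes at most 41.7 mm and 7.16 degrees, less where a joint would pass 70% of its speed; a pose out of reach is approached as far as the arm can. A call with a gripper value outside its range is refused whole. The fingers move at their own pace and stop on an object; the grip force is fixed at half the most. Time passes only in rows, so rows that repeat a pose let the fingers close. It gives the time, the measured TCP pose, the force, the opening and the grip force at its end, in the units of the state.
- bot.get_obs(): the state, without advancing time (a new reading comes with each control period).
- bot.camera(name): name is "scene" or "side" or "wrist"; returns a dict with "pixels" (480x640x3 uint8, red, green, blue), "camera_matrix" (3x3 intrinsics, pixels), "extrinsics" (4x4, takes a point from world to camera coordinates); the wrist camera has in their place "T_tool_cam" (4x4, takes a point from camera to tool coordinates, whose origin is the TCP and whose axes are the flange's). Camera axes: x right, y down, z forward; pixel columns grow to the right and rows downward; lengths in m; the calibration is good to about 2 mm. The wrist camera is an equidistant fisheye: a pixel r from the principal point sees the ray r / f radians off the axis. A picture is of the moment at which its call begins: read the wrist's pose just before it. There is no depth.
- bot.job_done(): hands the job in; it is judged then, once.
Trained networks look in the newest picture that a camera, given by its name, has taken for a name from the list of things; names that differ only in an ending like _2 or _b are one class to them, and where a whole thing is asked for, a point or a joint stands for the part that bears it (a point fixed in the world has none). Each returns a list of dicts, best first, with "score" (0 to 1); they miss things now and then, are a little off and sometimes report something else, mostly with a low value. They report only what shows in the picture. A call takes as long as a camera call.
- bot.look_for(camera, thing): "centre" ([column, row] as shares, 0 to 1, of the picture: columns of its width, rows of its height, amid what is visible of it).
- bot.place_of(camera, thing): "centre" ([column, row] as shares, 0 to 1, of the picture: columns of its width, rows of its height: a listed point, or the origin of a listed thing).
The state is a dict: "clock": time; "joint_pos": joint angles; "joint_vel": joint speeds; "tau": joint torques, N m; "eef_pos": TCP position; "tool_rot": TCP orientation; "ft_force": force on the tool from outside, world axes, zero at the start; "ft_torque": the same for the moment, N m; "grip_width": finger opening in m; "grasp_force": force on a finger pad.
Only numpy, scipy, OpenCV 4.12 (cv2) and the standard library are available. Lean on these libraries where they do the work, as an engineer would, in place of code of your own. Each camera call takes 0.05 s, during which the arm holds its last target. There are 200 camera calls.

## Task

Close the five blue-lidded specimen vials in the rack: run your shut fingertips lightly along the row from the hinge side, so that each open lid swings over and is pressed gently down flat on its vial. Only touch and push: do not lift, tip or shove the rack, leave the orange lids in the other row standing open, and disturb nothing else. Finish with your hand clear of everything.

Things in the scene. Friction and masses are not known exactly. Their poses are not given: they have to be found in the camera images.
- rack: White vial rack, loose, 180 x 100 x 41 mm, 0.6 to 1.1 kg full. Origin: centre of its underside; x runs along its two rows, y across, z up. Row y = -22 mm: five BLUE-lidded vials at x = -68, -34, 0, 34, 68. Row y = +22 mm: capped vial at x = -68, ORANGE-lidded vials at 0 and 34, empty holes at -34 and 68. Lidded vials: clear, 24 mm across, fast in the rack, hinges on their -x side
- blue_mouth1 (a point): Centre of the mouth of blue-lidded vial 1 (rack x = -68, y = -22 mm), 62 mm above the bench; fixed to the rack
- blue_lid1 (a joint): Opening angle (rad) of blue lid 1: 0 = shut flat (top 66 mm above the bench), 1.57 = upright, limit 2.0; closes by swinging over towards rack +x. Disc 26 mm across, 4 thick, with thumb tab: 31.5 mm from hinge to tab end. Hinge line parallel to rack y, 13.5 mm to the -x side of the mouth's centre, 62 mm up. Light friction hinge: under 2 N moves it, it stays where left, no spring or snap
- blue_mouth2 (a point): Centre of the mouth of blue-lidded vial 2 (rack x = -34, y = -22 mm), 62 mm above the bench; fixed to the rack
- blue_lid2 (a joint): Opening angle (rad) of blue lid 2: 0 = shut flat (top 66 mm above the bench), 1.57 = upright, limit 2.0; closes by swinging over towards rack +x. Disc 26 mm across, 4 thick, with thumb tab: 31.5 mm from hinge to tab end. Hinge line parallel to rack y, 13.5 mm to the -x side of the mouth's centre, 62 mm up. Light friction hinge: under 2 N moves it, it stays where left, no spring or snap
- blue_mouth3 (a point): Centre of the mouth of blue-lidded vial 3 (rack x = 0, y = -22 mm), 62 mm above the bench; fixed to the rack
- blue_lid3 (a joint): Opening angle (rad) of blue lid 3: 0 = shut flat (top 66 mm above the bench), 1.57 = upright, limit 2.0; closes by swinging over towards rack +x. Disc 26 mm across, 4 thick, with thumb tab: 31.5 mm from hinge to tab end. Hinge line parallel to rack y, 13.5 mm to the -x side of the mouth's centre, 62 mm up. Light friction hinge: under 2 N moves it, it stays where left, no spring or snap
- blue_mouth4 (a point): Centre of the mouth of blue-lidded vial 4 (rack x = 34, y = -22 mm), 62 mm above the bench; fixed to the rack
- blue_lid4 (a joint): Opening angle (rad) of blue lid 4: 0 = shut flat (top 66 mm above the bench), 1.57 = upright, limit 2.0; closes by swinging over towards rack +x. Disc 26 mm across, 4 thick, with thumb tab: 31.5 mm from hinge to tab end. Hinge line parallel to rack y, 13.5 mm to the -x side of the mouth's centre, 62 mm up. Light friction hinge: under 2 N moves it, it stays where left, no spring or snap
- blue_mouth5 (a point): Centre of the mouth of blue-lidded vial 5 (rack x = 68, y = -22 mm), 62 mm above the bench; fixed to the rack
- blue_lid5 (a joint): Opening angle (rad) of blue lid 5: 0 = shut flat (top 66 mm above the bench), 1.57 = upright, limit 2.0; closes by swinging over towards rack +x. Disc 26 mm across, 4 thick, with thumb tab: 31.5 mm from hinge to tab end. Hinge line parallel to rack y, 13.5 mm to the -x side of the mouth's centre, 62 mm up. Light friction hinge: under 2 N moves it, it stays where left, no spring or snap
- orange_lid1 (a joint): Opening angle (rad) of the orange lid on the vial at rack x = 0, y = +22 mm: same lid and hinge as the blue ones; it must stay open
- orange_lid2 (a joint): Opening angle (rad) of the orange lid on the vial at rack x = 34, y = +22 mm: same lid and hinge as the blue ones; it must stay open
- capped_vial: Loose amber vial with white screw cap, 24 mm across, 65 mm tall, standing in its hole in the rack (rack x = -68, y = +22 mm), its foot 5 mm and its top 70 mm above the bench. Origin: centre of its foot. Leave alone
- forceps: Steel forceps lying on the bench close beside the blue row, 137 x 16 x 8 mm, long axis x (points to -x). Origin: middle of the underside. Leave alone
- petri_dish: Closed clear dish, 90 mm across, 16 mm tall. Origin: centre of its underside. Leave alone
- oil_bottle: Small amber bottle with black cap, 36 mm across, 75 mm tall, standing. Origin: centre of its underside. Leave alone
- slide_box: Green plastic slide box, shut, 97 x 87 x 35 mm. Origin: centre of its underside. Leave alone
- mug: Blue mug, 78 mm across and 90 mm tall, handle at its +y. Origin: centre of its underside. Leave alone

How it is judged:
At the end, for the whole second after the job is handed in: All five blue lids are within 0.12 rad of shut (tab end less than 4 mm up), both orange lids are still open (above 1.3 rad), and the rack stands flat and at rest within 20 mm of where it stood (value of joint each of blue_lid1, blue_lid2, blue_lid3, blue_lid4, blue_lid5 below 0.12 rad and value of joint each of orange_lid1, orange_lid2 above 1.3 rad and not (distance of any of blue_mouth1, blue_mouth5 from where it was at the start of the episode above 0.02 m or height (world z) of rack above 0.006 m or angle between rack's own z axis and vertical above 0.1 rad) and linear speed of rack below 0.01 m/s); the robot touches nothing.
It fails at once if the vial rack is lifted, tipped, or shoved more than 20 mm from where it stood (distance of any of blue_mouth1, blue_mouth5 from where it was at the start of the episode above 0.02 m or height (world z) of rack above 0.006 m or angle between rack's own z axis and vertical above 0.1 rad).
It fails at once if an orange lid is pushed towards shut (below 1.3 rad) (value of joint any of orange_lid1, orange_lid2 below 1.3 rad).
It fails at once if the fingers press on the rack, its vials or lids with more than 40 N (contact force between the fingers and rack above 40 N).
It fails at once if the capped vial is lifted out of or knocked about in the rack (z of capped_vial in the frame of rack above 0.012 m or angle between capped_vial's own z axis and vertical above 0.3 rad).
It fails at once if the forceps, dish, oil bottle, slide box or mug is moved more than 15 mm or tipped (distance of any of forceps, petri_dish, oil_bottle, slide_box, mug from where it was at the start of the episode above 0.015 m or angle between any of forceps, petri_dish, oil_bottle, slide_box, mug's own z axis and vertical above 0.2 rad).
It also fails if it takes over 48 s, if anything falls off the work surface, if the arm or the gripper's body presses on something with over 40 N, if the wrist force passes 120 N, or if a joint passes its speed limit or range.

## Working session

There is one attempt and no reset: what is moved stays moved. The work goes in short steps, Python scripts to look and compute and a shell command to move; the robot and the scene stay as the last step left them, time stands still between calls to the robot, and variables do not carry over. Pictures are saved under pics/ and viewed, at most 10 in all, crops included, and the job is handed in when it is done.

```bash
mkdir -p pics; cat > h.py <<'E'
import numpy as np, cv2
from workcell import bot
def ray(c,uv):
    K=np.array(c["camera_matrix"]);E=np.array(c["extrinsics"]);R=E[:3,:3];t=E[:3,3]
    d=R.T@np.linalg.solve(K,[uv[0],uv[1],1.]);return -R.T@t,d
def atz(c,uv,z):
    o,d=ray(c,uv);return o+d*(z-o[2])/d[2]
def save(c,n): cv2.imwrite("pics/"+n,c["pixels"][:,:,::-1])
E
python3 - <<'E'
from h import *
for n in("scene","side"):
    c=bot.camera(n);save(c,n+"0.png")
    for i in range(1,6):
        for r in bot.place_of(n,"blue_mouth%d"%i)[:2]:
            uv=np.array(r["centre"])*[640,480];print(n,i,round(r["score"],2),uv.round(),atz(c,uv,.062).round(4))
    for th,z in(("rack",0),("forceps",0),("capped_vial",.005),("oil_bottle",0),("petri_dish",0),("slide_box",0),("mug",0)):
        for r in bot.place_of(n,th)[:1]:
            uv=np.array(r["centre"])*[640,480];print(n,th,round(r["score"],2),uv.round(),atz(c,uv,z).round(4))
print(bot.get_obs())
E
```

```text
scene 1 0.91 [341. 256.] [0.6235 0.0356 0.062 ]
scene 1 0.89 [329. 246.] [0.5872 0.0236 0.062 ]
scene 2 0.91 [341. 256.] [0.6235 0.0356 0.062 ]
scene 2 0.89 [329. 246.] [0.5872 0.0236 0.062 ]
scene 3 0.91 [341. 256.] [0.6235 0.0356 0.062 ]
scene 3 0.89 [329. 246.] [0.5872 0.0236 0.062 ]
scene 4 0.91 [341. 256.] [0.6235 0.0356 0.062 ]
scene 4 0.89 [329. 246.] [0.5872 0.0236 0.062 ]
scene 5 0.91 [341. 256.] [0.6235 0.0356 0.062 ]
scene 5 0.89 [329. 246.] [0.5872 0.0236 0.062 ]
scene rack 0.88 [320. 250.] [0.5531 0.0215 0.    ]
scene forceps 0.85 [302. 276.] [ 0.5992 -0.0463  0.    ]
scene capped_vial 0.71 [298. 229.] [4.812e-01 4.000e-04 5.000e-03]
scene oil_bottle 0.69 [449. 161.] [0.4516 0.4434 0.    ]
scene petri_dish 0.85 [106. 294.] [ 0.4521 -0.454   0.    ]
scene slide_box 0.96 [146. 371.] [ 0.6646 -0.4295  0.    ]
side 1 0.93 [331. 227.] [0.6269 0.0465 0.062 ]
side 1 0.84 [303. 254.] [ 0.4979 -0.0268  0.062 ]
side 2 0.93 [331. 227.] [0.6269 0.0465 0.062 ]
side 2 0.84 [303. 254.] [ 0.4979 -0.0268  0.062 ]
side 3 0.93 [331. 227.] [0.6269 0.0465 0.062 ]
side 3 0.84 [303. 254.] [ 0.
[... 590 characters left out ...]
43 0.    ]
{'clock': 1.3, 'joint_pos': array([1.34304155e+00, 2.40578725e-01, 4.99243977e-03, 1.33519705e+00,
       1.99146952e-05, 1.57081249e+00]), 'joint_vel': array([ 0.00087762,  0.0006895 , -0.00130383, -0.00090241, -0.00109011,
        0.00349074]), 'tau': array([ 2.22088194e-03, -3.72214079e+01,  2.52690965e+01,  1.31125926e-03,
        2.28121598e-04,  3.66416828e-06]), 'eef_pos': array([0.1128889 , 0.48708651, 0.23131421]), 'tool_rot': array([ 1.13639449e-01,  9.93522056e-01,  7.58274374e-06, -9.15505967e-06]), 'ft_force': array([ 0.27314555,  0.24375489, -0.49165764]), 'ft_torque': array([0.06773984, 0.00279977, 0.01406983]), 'grasp_force': 0.0, 'grip_width': 0.08526218266923079}
```

```bash
python3 - <<'E'
from h import *
ims=[]
for n in("scene","side"):
    c=bot.camera(n)
    for r in bot.place_of(n,"blue_mouth1"):
        uv=np.array(r["centre"])*[640,480];print(n,round(r["score"],2),uv.round(1),atz(c,uv,.062).round(4))
    im=c["pixels"][180:305,250:390,::-1]; ims.append(cv2.resize(im,None,fx=4.2,fy=4.2,interpolation=cv2.INTER_CUBIC)[:, :])
cv2.imwrite("pics/a.png",ims[0]);cv2.imwrite("pics/b.png",ims[1])
E
```

```text
scene 0.8 [326.9 247.9] [0.5914 0.0175 0.062 ]
scene 0.77 [288.4 228.3] [ 0.5061 -0.0359  0.062 ]
scene 0.73 [304.4 232.8] [ 0.533  -0.0091  0.062 ]
scene 0.7 [316.  238.4] [0.5581 0.0074 0.062 ]
scene 0.62 [344.8 253.2] [0.6209 0.0464 0.062 ]
side 0.81 [331.  227.7] [0.6237 0.0429 0.062 ]
side 0.77 [304.2 253.1] [ 0.5035 -0.0242  0.062 ]
side 0.68 [325.3 236.2] [0.5885 0.0146 0.062 ]
side 0.67 [311.3 240.7] [0.5471 0.0156 0.062 ]
```

View pics/a.png

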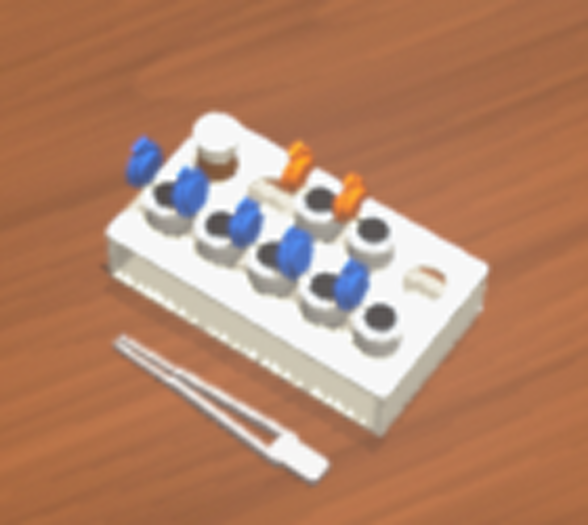

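View pics/b.png

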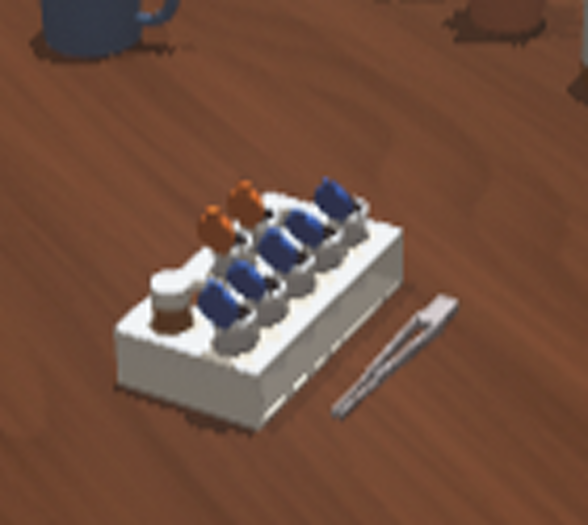

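Scene crop: five blue lids stand open, mouths at full-image pixels ≈(290,226), (303,234), (315,241), (327,248), (340,256). The row runs about 30° in world axes, and the forceps lie on its outer (−y) side. The side view agrees. I'll shut the fingers and move above the hinge end for a wrist view.

```bash
python3 -m creep '[0.36,-0.53,0,0.75,0, 0.36,-0.53,0,0.75,0, 0.36,-0.53,0,0.75,0, 0.36,-0.53,0,0.75,0, 0.36,-0.53,0,0.75,0, 0.36,-0.53,0,0.75,0, 0.36,-0.53,0,0.75,0, 0.36,-0.53,0,0.75,0, 0.36,-0.53,0,0.75,0, 0.36,-0.53,0,0.75,0]'; python3 -c "
from workcell import bot;o=bot.get_obs();print(o['eef_pos'],o['tool_rot'],o['joint_pos'])"
```

```text
clock: 2.33
eef_pos: [0.3313, 0.1664, 0.2318]
tool_rot: [-0.258, 0.966, 0.0, 0.001]
ft_force: [1.2, 1.7, -0.4]
grip_width: 0.0002
grasp_force: 0.0
[0.33126146 0.16637356 0.23181844] [-2.58474947e-01  9.66017737e-01  1.62824498e-04  6.38478783e-04] [ 4.65390598e-01 -1.83715576e-02 -2.89716562e-01  1.29813487e+00
  6.02693525e-05 -5.74958161e-02]
```

```bash
python3 -m creep '[0.14,-0.21,0.02,0,0, 0.14,-0.21,0.02,0,0, 0.14,-0.21,0.02,0,0, 0.14,-0.21,0.02,0,0, 0.14,-0.21,0.02,0,0, 0.14,-0.21,0.02,0,0, 0.14,-0.21,0.02,0,0, 0.14,-0.21,0.02,0,0, 0.14,-0.21,0.02,0,0, 0.14,-0.21,0.02,0,0]'
cat >> h.py <<'E'
from scipy.spatial.transform import Rotation as Ro
def wpose(c,o):
    T=np.eye(4);T[:3,:3]=Ro.from_quat(o["tool_rot"]).as_matrix();T[:3,3]=o["eef_pos"]
    return T@np.array(c["T_tool_cam"])
def watz(c,o,uv,z):
    K=np.array(c["camera_matrix"]);W=wpose(c,o)
    p=np.array([(uv[0]-K[0,2])/K[0,0],(uv[1]-K[1,2])/K[1,1]]);r=np.hypot(*p)
    d=W[:3,:3]@np.array([*(p/r*np.sin(r)),np.cos(r)]);return W[:3,3]+d*(z-W[2,3])/d[2]
E
python3 - <<'E'
from h import *
o=bot.get_obs();print(o["eef_pos"],o["tool_rot"],o["ft_force"])
c=bot.camera("wrist");save(c,"w.png");print(c["camera_matrix"],c["T_tool_cam"])
for th,z in(("blue_mouth1",.062),("rack",0),("capped_vial",.005),("forceps",0)):
    for r in bot.place_of("wrist",th):
        uv=np.array(r["centre"])*[640,480];print(th,round(r["score"],2),uv.round(1),watz(c,o,uv,z).round(4))
E
```

```text
clock: 3.17
eef_pos: [0.4697, -0.041, 0.2512]
tool_rot: [-0.259, 0.966, 0.0, -0.0]
ft_force: [0.5, 0.3, -0.4]
grip_width: -0.0
grasp_force: 0.0
[ 0.46968138 -0.04097079  0.2512224 ] [-2.58765607e-01  9.65939966e-01  3.42665903e-04 -4.75056542e-04] [ 0.47193166  0.30568529 -0.44086085]
[[371.64829954   0.         313.84684282]
 [  0.         371.64829954 241.47651127]
 [  0.           0.           1.        ]] [[-1.06881166e-03 -9.53446523e-01 -3.01560252e-01  7.71889971e-02]
 [ 9.99999377e-01 -9.21886102e-04 -6.29532212e-04  1.81588708e-04]
 [ 3.22221093e-04 -3.01560737e-01  9.53446914e-01 -1.42126348e-01]
 [ 0.00000000e+00  0.00000000e+00  0.00000000e+00  1.00000000e+00]]
blue_mouth1 0.89 [303.1 280.1] [ 0.5326 -0.0166  0.062 ]
blue_mouth1 0.82 [301.9 244.5] [ 0.5016 -0.0354  0.062 ]
blue_mouth1 0.71 [300.7 308.8] [ 0.5614 -0.0032  0.062 ]
rack 0.73 [322.1 287.1] [0.5537 0.0187 0.    ]
forceps 0.62 [253.5 298.8] [ 0.6079 -0.0438  0.    ]
```

View pics/w.png

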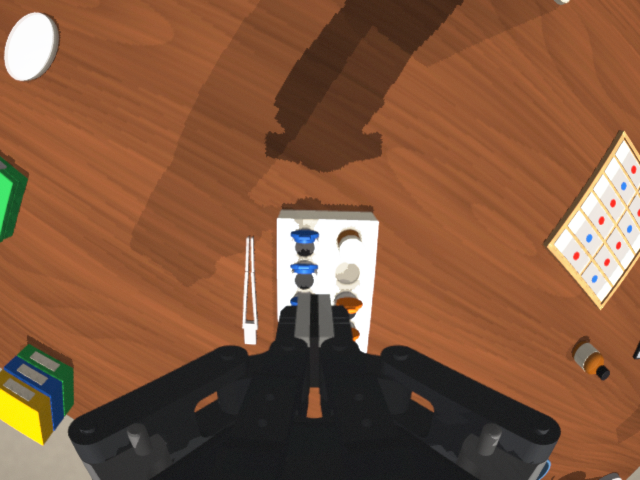

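Wrist view: the rack's near edge runs (278,219)–(377,222), blue mouths are at (304,247) and (303,280), and the row runs down the image with the forceps at its left. I'll fit the rack pose to all three views.

```bash
python3 - <<'E'
from h import *
from scipy.optimize import least_squares
C={n:bot.camera(n) for n in("scene","side")}
o=bot.get_obs();w=bot.camera("wrist")
s=lambda L:[(p[0],(p[1][0]/4.2+250,p[1][1]/4.2+180)) for p in L]
M=[(x,-.022,.062) for x in(-.068,-.034,0,.034,.068)]
a,b=.09,.05
obs=[("scene",p) for p in s([(M[0],(170,195)),(M[1],(222,225)),(M[2],(272,255)),(M[3],(325,287)),(M[4],(380,318)),((-a,-b,.041),(107,235)),((a,-b,.041),(380,397)),((a,b,.041),(487,270)),((a,-b,0),(380,435))])]
obs+=[("side",p) for p in s([((-a,b,.041),(118,330)),((-a,-b,.041),(265,375)),((a,-b,.041),(404,230)),((-a,-b,0),(258,430)),((-a,b,0),(118,385)),((a,-b,0),(402,272))])]
obs+=[("wrist",p) for p in [(M[0],(302.5,246)),(M[1],(303,280)),((-a,-b,.041),(278,219)),((-a,b,.041),(377,222))]]
def P(q,v): 
    c,s_=np.cos(v[2]),np.sin(v[2]);return np.array([v[0]+c*q[0]-s_*q[1],v[1]+s_*q[0]+c*q[1],q[2]])
def res(v,full=False,only=None):
    R=[]
    for n,(q,uv) in obs:
        if only and n!=only: continue
        X=P(q,v);e=(watz(w,o,uv,q[2]) if n=="wrist" else atz(C[n],uv,q[2]))-X
        R.append(e[:2])
    R=np.array(R)
    return R if full else R.ravel()*1000
v=least_squares(res,[.56,.02,.52],loss="soft_l1",f_scale=3).x
print(v,np.degrees(v[2]))
for n in("scene","side","wrist"):
    print(n,least_squares(lambda v:res(v,only=n),[.56,.02,.52],loss="soft_l1",f_scale=3).x)
u=np.array([np.cos(v[2]),np.sin(v[2])]);t=np.array([-u[1],u[0]])
for (n,(q,_)),e in zip(obs,res(v,True)): print(n,q,(e@u*1000).round(1),(e@t*1000).round(1))
for m in M: print(P(m,v).round(4))
E
```

```text
[0.55292102 0.02078273 0.50948262] 29.191203966787107
scene [0.55230931 0.02166672 0.4962998 ]
side [0.55416628 0.02125253 0.52017037]
wrist [0.55390454 0.01818784 0.48543543]
scene (-0.068, -0.022, 0.062) 0.3 2.2
scene (-0.034, -0.022, 0.062) 0.4 2.0
scene (0, -0.022, 0.062) -0.8 1.1
scene (0.034, -0.022, 0.062) -0.6 0.1
scene (0.068, -0.022, 0.062) -0.4 0.2
scene (-0.09, -0.05, 0.041) 0.7 1.4
scene (0.09, -0.05, 0.041) -2.4 -0.6
scene (0.09, 0.05, 0.041) 0.9 -1.0
scene (0.09, -0.05, 0) -1.9 2.0
side (-0.09, 0.05, 0.041) 0.4 -2.9
side (-0.09, -0.05, 0.041) 1.1 -3.7
side (0.09, -0.05, 0.041) -0.2 -1.7
side (-0.09, -0.05, 0) 0.5 2.2
side (-0.09, 0.05, 0) 0.2 0.3
side (0.09, -0.05, 0) 12.3 6.0
wrist (-0.068, -0.022, 0.062) -1.9 -2.2
wrist (-0.034, -0.022, 0.062) -1.1 -1.6
wrist (-0.09, -0.05, 0.041) -0.5 1.0
wrist (-0.09, 0.05, 0.041) 1.1 -1.3
[ 0.5043 -0.0316  0.062 ]
[ 0.534 -0.015  0.062]
[0.5637 0.0016 0.062 ]
[0.5933 0.0182 0.062 ]
[0.623  0.0347 0.062 ]
```

```bash
python3 -m creep '[-0.0135,-0.0175,0,0,0, -0.0135,-0.0175,-0.04,0,0, -0.0135,-0.0175,-0.08,0,0, -0.0135,-0.0175,-0.11,0,0, -0.0135,-0.0175,-0.135,0,0, -0.0135,-0.0175,-0.155,0,0, -0.0135,-0.0175,-0.169,0,0, -0.0135,-0.0175,-0.169,0,0, -0.0135,-0.0175,-0.169,0,0, -0.0135,-0.0175,-0.169,0,0]'
python3 - <<'E'
from h import *
c=bot.camera("scene");cv2.imwrite("pics/c.png",cv2.resize(c["pixels"][160:285,250:390,::-1],None,fx=4.2,fy=4.2,interpolation=cv2.INTER_CUBIC))
E
```

```text
clock: 4.4
eef_pos: [0.4579, -0.0595, 0.0834]
tool_rot: [-0.258, 0.966, -0.0, 0.001]
ft_force: [-0.4, -0.2, 1.1]
grip_width: 0.0001
grasp_force: 0.0
```

View pics/c.png

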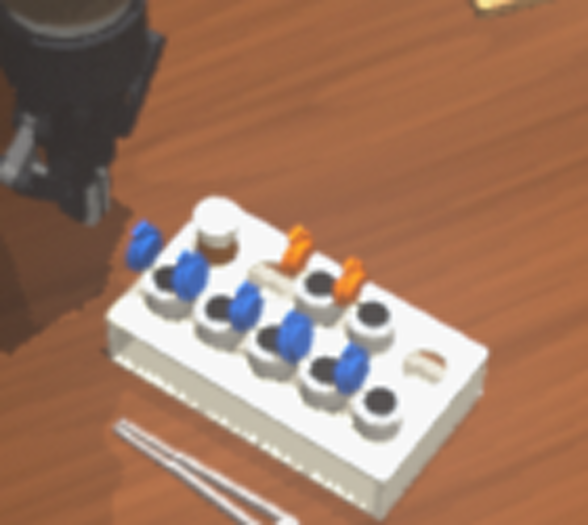

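Crop: the fingertip is at (95,215), in line with the blue row and just before lid 1. Lids and rack haven't moved, so I'll sweep lid 1.

```bash
python3 -m creep '[0.0087,0.0059,0,0,0, 0.0175,0.0108,0,0,0, 0.0227,0.0137,0,0,0, 0.0279,0.0166,0,0,0, 0.0314,0.0186,-0.001,0,0, 0.0349,0.0205,-0.003,0,0, 0.0384,0.0225,-0.006,0,0, 0.0419,0.0244,-0.0095,0,0, 0.0454,0.0264,-0.0125,0,0, 0.048,0.0278,-0.014,0,0]'; python3 -m creep '[0.001,0.0005,-0.001,0,0, 0.002,0.001,-0.0015,0,0, 0.002,0.001,-0.002,0,0,0.002,0.001,-0.002,0,0]'
```

```text
clock: 5.28
eef_pos: [0.504, -0.0319, 0.0677]
tool_rot: [-0.258, 0.966, -0.0, -0.002]
ft_force: [-6.2, -3.2, 9.6]
grip_width: -0.0
grasp_force: 4.8
clock: 5.62
eef_pos: [0.5075, -0.0305, 0.0664]
tool_rot: [-0.258, 0.966, 0.0, 0.0]
ft_force: [-0.7, 0.1, -0.0]
grip_width: 0.0001
grasp_force: 0.0
```

```bash
python3 -m creep '[0.001,0.0005,-0.0005,0,0, 0.001,0.0005,-0.001,0,0, 0.001,0.0005,-0.001,0,0]'
python3 - <<'E'
from h import *
c=bot.camera("scene");cv2.imwrite("pics/d.png",cv2.resize(c["pixels"][160:285,250:390,::-1],None,fx=4.2,fy=4.2,interpolation=cv2.INTER_CUBIC))
E
```

```text
clock: 5.87
eef_pos: [0.508, -0.0303, 0.066]
tool_rot: [-0.258, 0.966, -0.0, 0.0]
ft_force: [-2.5, -1.1, 5.8]
grip_width: -0.0001
grasp_force: 2.4
```

View pics/d.png

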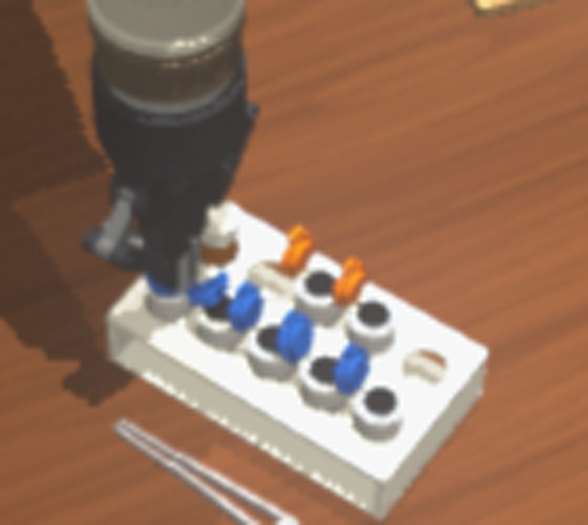

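Crop: lid 1 is under the fingertip at (165,285). TCP z is 66.0 mm with 6 N contact, so it is shut. Rack and orange lids haven't moved, and lid 2 is already leaning over. Next is lid 2, then the same again for lid 3.

```bash
python3 -m creep '[0,0,0.008,0,0, 0,0,0.016,0,0, 0.003,0.0017,0.016,0,0, 0.007,0.0039,0.016,0,0, 0.0105,0.0059,0.015,0,0, 0.014,0.0078,0.013,0,0, 0.0175,0.0098,0.010,0,0, 0.021,0.0117,0.0065,0,0, 0.0244,0.0137,0.0035,0,0, 0.0279,0.0156,0.002,0,0]'; python3 -m creep '[0.001,0.0005,-0.001,0,0, 0.0018,0.001,-0.002,0,0, 0.0018,0.001,-0.002,0,0,0.0018,0.001,-0.002,0,0]'
```

```text
clock: 6.75
eef_pos: [0.5346, -0.0149, 0.0666]
tool_rot: [-0.258, 0.966, -0.0, -0.002]
ft_force: [0.2, -1.6, -0.3]
grip_width: 0.0003
grasp_force: 0.0
clock: 7.08
eef_pos: [0.5368, -0.0139, 0.066]
tool_rot: [-0.258, 0.966, -0.0, -0.001]
ft_force: [-4.2, -2.1, 8.3]
grip_width: 0.0001
grasp_force: 4.4
```

```bash
python3 -m creep '[0,0,0.008,0,0, 0,0,0.016,0,0, 0.003,0.0017,0.016,0,0, 0.007,0.0039,0.016,0,0, 0.0105,0.0059,0.015,0,0, 0.014,0.0078,0.013,0,0, 0.0175,0.0098,0.010,0,0, 0.021,0.0117,0.0065,0,0, 0.0244,0.0137,0.0035,0,0, 0.0279,0.0156,0.002,0,0]'; python3 -m creep '[0.001,0.0005,-0.001,0,0, 0.0018,0.001,-0.002,0,0, 0.0018,0.001,-0.002,0,0,0.0018,0.001,-0.002,0,0]'
```

```text
clock: 7.92
eef_pos: [0.5642, 0.0016, 0.0666]
tool_rot: [-0.258, 0.966, -0.0, -0.002]
ft_force: [0.5, 0.1, -0.1]
grip_width: -0.0001
grasp_force: 0.0
clock: 8.25
eef_pos: [0.5665, 0.0027, 0.066]
tool_rot: [-0.258, 0.966, -0.0, -0.001]
ft_force: [-5.0, -1.3, 8.7]
grip_width: -0.0003
grasp_force: 4.1
```

```bash
python3 - <<'E'
from h import *
c=bot.camera("scene");cv2.imwrite("pics/e.png",cv2.resize(c["pixels"][160:285,250:390,::-1],None,fx=4.2,fy=4.2,interpolation=cv2.INTER_CUBIC))
E
```

```text
(no output)
```

View pics/e.png

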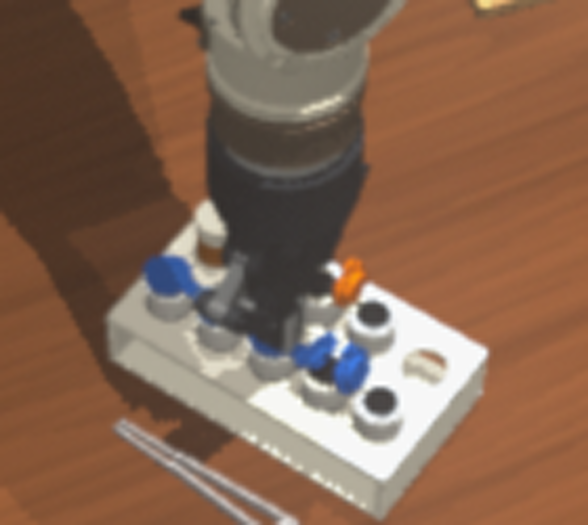

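Crop: lid 1 lies flat at (170,275) and lid 3 is under the tip. Orange lid 2 is upright and the rack is in place. Lids 4 and 5 next.

```bash
python3 -m creep '[0,0,0.008,0,0, 0,0,0.016,0,0, 0.003,0.0017,0.016,0,0, 0.007,0.0039,0.016,0,0, 0.0105,0.0059,0.015,0,0, 0.014,0.0078,0.013,0,0, 0.0175,0.0098,0.010,0,0, 0.021,0.0117,0.0065,0,0, 0.0244,0.0137,0.0035,0,0, 0.0279,0.0156,0.002,0,0]'; python3 -m creep '[0.001,0.0005,-0.001,0,0, 0.0018,0.001,-0.002,0,0, 0.0018,0.001,-0.002,0,0,0.0018,0.001,-0.002,0,0]'
```

```text
clock: 9.13
eef_pos: [0.5933, 0.0177, 0.0668]
tool_rot: [-0.258, 0.966, -0.001, -0.003]
ft_force: [-1.1, -0.7, -0.6]
grip_width: 0.0002
grasp_force: 0.0
clock: 9.47
eef_pos: [0.5963, 0.0193, 0.066]
tool_rot: [-0.258, 0.966, -0.0, -0.001]
ft_force: [-4.1, -1.6, 7.3]
grip_width: 0.0002
grasp_force: 3.9
```

```bash
python3 -m creep '[0,0,0.008,0,0, 0,0,0.016,0,0, 0.003,0.0017,0.016,0,0, 0.007,0.0039,0.016,0,0, 0.0105,0.0059,0.015,0,0, 0.014,0.0078,0.013,0,0, 0.0175,0.0098,0.010,0,0, 0.021,0.0117,0.0065,0,0, 0.0244,0.0137,0.0035,0,0, 0.0279,0.0156,0.002,0,0]'; python3 -m creep '[0.001,0.0005,-0.001,0,0, 0.0018,0.001,-0.002,0,0, 0.0018,0.001,-0.002,0,0,0.0018,0.001,-0.002,0,0]'
```

```text
clock: 10.3
eef_pos: [0.6248, 0.0355, 0.0662]
tool_rot: [-0.258, 0.966, 0.0, -0.001]
ft_force: [-0.8, 0.1, -0.1]
grip_width: 0.0001
grasp_force: 0.1
clock: 10.63
eef_pos: [0.626, 0.036, 0.066]
tool_rot: [-0.258, 0.966, -0.0, -0.001]
ft_force: [-4.3, -1.1, 5.6]
grip_width: 0.0003
grasp_force: 2.6
```

Now I'll rise straight up, back away and check.

```bash
python3 -m creep '[0,0,0.015,0,0, 0,0,0.04,0,0, 0,0,0.08,0,0, 0,0,0.12,0,0, 0,0,0.16,0,0, -0.03,-0.04,0.16,0,0, -0.06,-0.08,0.16,0,0, -0.08,-0.12,0.16,0,0, -0.1,-0.16,0.16,0,0, -0.1,-0.2,0.16,0,0]'; python3 -m creep '[-0.03,-0.03,0,0,0, -0.06,-0.06,0,0,0, -0.06,-0.06,0,0,0,-0.06,-0.06,0,0,0]'
python3 - <<'E'
from h import *
L=[]
for n in("scene","side"):
    c=bot.camera(n);L.append(cv2.resize(c["pixels"][180:305,250:390,::-1],(400,357),interpolation=cv2.INTER_CUBIC))
cv2.imwrite("pics/f.png",np.hstack(L))
E
```

```text
clock: 11.47
eef_pos: [0.5278, -0.1452, 0.2261]
tool_rot: [-0.259, 0.966, 0.0, -0.0]
ft_force: [1.4, 0.1, 0.0]
grip_width: -0.0003
grasp_force: 0.0
clock: 11.8
eef_pos: [0.4688, -0.2065, 0.2258]
tool_rot: [-0.256, 0.967, -0.0, 0.0]
ft_force: [0.2, 0.1, -0.1]
grip_width: -0.0003
grasp_force: 0.0
```

View pics/f.png

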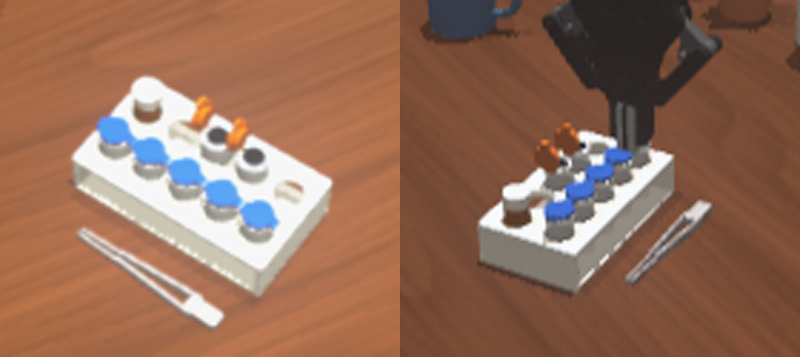

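Both views show five blue lids flat, at (115,130) to (260,215) in the left half. Both orange lids are upright, and the rack, capped vial and forceps are where they were. The hand is clear, at z 0.226 m and y −0.21 m.

```bash
python3 -c "
from workcell import bot
print(bot.job_done())"
```

```text
the job is handed in; nothing more can be done
None
```

All five blue lids are pressed flat, both orange lids are still upright, nothing else in the rack area moved, the hand is clear, and the job was handed in at about 12 s; no verdict came back.

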